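# Pack the silver birds and put their case away

### The arm

A 6-joint arm with a two-finger parallel gripper is mounted at the origin on the work surface. World frame = base frame: x ahead of the robot, y to its left, z up, the work surface at z = 0. Lengths are in mm, angles in rad, forces in N, time in s.
With the tool pointing down it reaches from about 300 to 775 mm from the base axis. Payload 14.6 kg.
Tool frame: the origin (TCP) lies on the centre line of the jaws, within the pads' length; the fingertips stand 19 mm ahead of it and the grasp point (between the pads) is the TCP (bot.tip_reach is the distance from the TCP to the fingertips, in mm); z points along the fingers, y is the line along which they close (so a half turn about z gives the same grasp; the last joint's range is limited). The gripper opens to 85 mm and grips with 20 to 120 N. Pads are 22 mm wide; open, the fingers measure 114 mm over their backs; the gripper's body (76 mm by 85 mm) begins 54 mm behind the grasp point. The pads swing forward as they close: fully open they stand 13 mm farther back than shut.
Start: joints at [1.163, 0.3, 1.521, -0, 1.321, -0.067], TCP at [183.83, 518.359, 250.281] pointing down, gripper open.
Joint ranges: [-3.03, 3.03], [-0.79, 2.21], [0.23, 2.52], [-1.04, 4.18], [0, 3.07], [-2.55, 2.55]. Speed limits (rad/s): [2.22, 2.22, 2.57, 3.14, 3.14, 3.14].

### API

Orientations are given as a unit quaternion [w, x, y, z].
In Python, from rig import bot gives the robot as it stands. Calls block until the motion is done:
- bot.move_to(position, orientation): joint-space move of the TCP to a pose.
- bot.servo_line(position, attitude=None, speed=150, until_force=None): straight line of the TCP; attitude=None keeps the orientation; speed is the mean speed in mm/s. With until_force (N) it stops when the force on the tool has changed by that much, and returns True; else False.
- bot.move_joints(angles): joint-space move.
- bot.move_gripper(opening, grip_force=None): finger opening in mm; grip_force is the grip in N (None keeps the last); returns when the fingers have stopped.
- bot.dwell(seconds).
- bot.ik(position, orientation): joint angles nearest the present ones, or None.
- bot.read_state(): the state.
- bot.read_camera(name): name is "scene" or "top" or "wrist"; returns a dict with "image" (480x640x3 uint8, blue, green, red), "depth" (480x640 float32, mm along the optical axis (not along the pixel's ray), 0 where there is no reading), "fovy" (degrees; the focal length in pixels is half the picture's height over the tangent of half this angle, whatever the lens; pixels are square), "cx", "cy" (the principal point, pixels), "k1" (the pictures are not rectified: a ray, as slopes to the right and down, at radius r is drawn at 1 + k1 r^2 times it, then the intrinsics apply), "eye" and "attitude" of the camera in the world; the wrist camera has in their place "mount" (4x4, takes a point from camera to tool coordinates, whose origin is the TCP and whose axes are the flange's). Camera axes: x right, y down, z forward; pixel columns grow to the right and rows downward; lengths in mm; the calibration is good to about 2 mm. A picture is of the moment at which its call begins: read the wrist's pose just before it.
A pose or a line that the arm cannot do raises bot.MotionError and nothing moves.
- bot.finish_job(): hands the job in; it is judged then, once.
The state is a dict: "clock": time; "joint_positions": joint angles; "qvel": joint speeds; "effort": joint torques, N m; "ee_pos": TCP position; "tool_rot": TCP orientation; "ft_force": force on the tool from outside, world axes, zero at the start; "moment": the same for the moment, N m; "grip_width": finger opening in mm; "grip_force": force on a finger pad.
Only numpy, scipy, OpenCV 4.12 (cv2) and the standard library are available. Lean on these libraries where they do the work, as an engineer would, in place of code of your own. Each camera call takes 0.05 s, during which the arm holds its last target. There are 200 camera calls.

### The job

Pack up the finished order: put every little silver bird on the bench into the open presentation case, then press the case's lid down until its catch snaps and it is fully shut. Pull the drawer of the small cabinet well open, lay the shut case in it, flat and right way up, and slide the drawer fully home. Leave the other tools and jars on the bench where they are.

Things in the scene. Friction and masses are not known exactly. Their poses are not given: they have to be found in the camera images.
- bird0: little cast silver bird on a round red base, 60 g, 28 mm high: base disc 24 mm across and 8 mm thick, above it an upright body (8 to 28 mm up) 22 mm long along its x and 10 mm wide along its y, flat flanks to grip. Origin: centre of the underside, z up. Three to five are present, the others are None. In the case they may stand or lie, as long as the lid shuts
- bird1: little cast silver bird on a round red base, 60 g, 28 mm high: base disc 24 mm across and 8 mm thick, above it an upright body (8 to 28 mm up) 22 mm long along its x and 10 mm wide along its y, flat flanks to grip. Origin: centre of the underside, z up. Three to five are present, the others are None. In the case they may stand or lie, as long as the lid shuts
- bird2: little cast silver bird on a round red base, 60 g, 28 mm high: base disc 24 mm across and 8 mm thick, above it an upright body (8 to 28 mm up) 22 mm long along its x and 10 mm wide along its y, flat flanks to grip. Origin: centre of the underside, z up. Three to five are present, the others are None. In the case they may stand or lie, as long as the lid shuts
- bird3: little cast silver bird on a round red base, 60 g, 28 mm high: base disc 24 mm across and 8 mm thick, above it an upright body (8 to 28 mm up) 22 mm long along its x and 10 mm wide along its y, flat flanks to grip. Origin: centre of the underside, z up. Three to five are present, the others are None. In the case they may stand or lie, as long as the lid shuts
- bird4: little cast silver bird on a round red base, 60 g, 28 mm high: base disc 24 mm across and 8 mm thick, above it an upright body (8 to 28 mm up) 22 mm long along its x and 10 mm wide along its y, flat flanks to grip. Origin: centre of the underside, z up. Three to five are present, the others are None. In the case they may stand or lie, as long as the lid shuts
- case: loose dark wooden case lined in blue, 0.54 kg with lid. Base: open box 68 mm (its x) by 178 mm (y), 20 mm high, floor 5 mm, inside 50 by 166 mm (front -x wall 10 mm, rear 8, ends 6). Lid hinged along its +x long side. Shut it is 41 mm high, with 33 mm of room inside; the lid is set in 5 mm from the long sides, so the base can be gripped across x. Origin: centre of the underside, z up
- case_lid (a joint): angle of the case's lid, rad: 0 fully shut, 1.57 upright, 1.75 wide open (leaning back). Hinge friction holds it at any angle (0.6 N at its free edge). A sprung ball catch in the middle of the front (-x) wall stops it at about 0.16 rad; some 10 to 15 N pressed down near the free edge takes it past the catch, and it then stays shut (reading up to 0.02)
- lid_hinge (a point): a point on the case's base on the lid's hinge line, in its middle: 29 mm along +x and 20 mm up from the case's origin; the hinge line runs along the case's y
- lid_edge (a point): middle of the lid's free edge, on its outer top face: with the lid shut it is 58 mm towards the case's -x from the hinge line and 21 mm above it. The lid is a hollow cover, 58 mm (x) by 174 mm (y), 21 mm deep, clear on top
- cabinet: small black cabinet fixed to the bench, 240 mm deep (x), 260 mm wide (y), 150 mm high, one drawer in its upper part. Origin: centre of its underside; its front is its -x side, the front opening 105 mm from the origin
- cabinet_drawer0 (a joint): how far the drawer is pulled out, m: 0 fully shut, at most 0.165; it starts shut or just ajar and slides out along the cabinet's -x with about 1 N of friction
- drawer_floor (a point): centre of the drawer's inner floor, moves with it, axes as the cabinet's (x to the back). Inside 195 mm (x) by 218 mm (y), walls 50 mm above this floor; its grey front plate, 15 mm thick, is 104 to 119 mm towards -x of this point and rises 61 mm above it. Floor 78 mm above the bench; 60 mm free above it under the cabinet's top
- cabinet_drawer0_handle (a point): middle of the drawer's brass bar handle, 11 mm thick and 120 mm long along the cabinet's y, standing 35 mm off the front plate, free from above, 112 mm above the bench
- ball_vise: heavy grey ball vise, 100 mm wide, 95 mm high; not part of the job, leave it where it is. Origin: its underside's centre
- hammer: hammer lying down, 200 mm long; not part of the job, leave it where it is. Origin: its underside's centre
- graver: screwdriver-like graver with wooden handle, lying, 150 mm long; not part of the job, leave it where it is. Origin: its underside's centre
- flux_jar: small jar with red cap, 48 mm wide, 60 mm high; not part of the job, leave it where it is. Origin: its underside's centre
- brush: small brush, lying, 160 mm long; not part of the job, leave it where it is. Origin: its underside's centre
- spool: copper wire spool, 52 mm wide, 40 mm high; not part of the job, leave it where it is. Origin: its underside's centre
- mandrel: steel ring mandrel, a rod 22 mm thick and 200 mm long, lying; not part of the job, leave it where it is. Origin: its underside's centre
Mind the look-alikes: they are no part of the job. What is shaped like the case but turquoise is not meant.

How it is judged (in metres and radians):
On the way, in this order (a step that is already met when the one before it is completed fails the run):
1. every bird present lies in the case while its lid is still open and its base is on the bench (x of bird0 in the frame of case between -0.034 and 0.034 m and y of bird0 in the frame of case between -0.085 and 0.085 m and z of bird0 in the frame of case between -0.002 and 0.034 m and x of bird1 in the frame of case between -0.034 and 0.034 m and y of bird1 in the frame of case between -0.085 and 0.085 m and z of bird1 in the frame of case between -0.002 and 0.034 m and x of bird2 in the frame of case between -0.034 and 0.034 m and y of bird2 in the frame of case between -0.085 and 0.085 m and z of bird2 in the frame of case between -0.002 and 0.034 m and x of bird3 in the frame of case between -0.034 and 0.034 m and y of bird3 in the frame of case between -0.085 and 0.085 m and z of bird3 in the frame of case between -0.002 and 0.034 m and x of bird4 in the frame of case between -0.034 and 0.034 m and y of bird4 in the frame of case between -0.085 and 0.085 m and z of bird4 in the frame of case between -0.002 and 0.034 m and value of joint case_lid above 0.5 rad and height (world z) of case below 0.02 m), for 0.2 s.
2. the lid is pressed shut past its catch, with the birds inside and the case still on the bench (x of bird0 in the frame of case between -0.034 and 0.034 m and y of bird0 in the frame of case between -0.085 and 0.085 m and z of bird0 in the frame of case between -0.002 and 0.034 m and x of bird1 in the frame of case between -0.034 and 0.034 m and y of bird1 in the frame of case between -0.085 and 0.085 m and z of bird1 in the frame of case between -0.002 and 0.034 m and x of bird2 in the frame of case between -0.034 and 0.034 m and y of bird2 in the frame of case between -0.085 and 0.085 m and z of bird2 in the frame of case between -0.002 and 0.034 m and x of bird3 in the frame of case between -0.034 and 0.034 m and y of bird3 in the frame of case between -0.085 and 0.085 m and z of bird3 in the frame of case between -0.002 and 0.034 m and x of bird4 in the frame of case between -0.034 and 0.034 m and y of bird4 in the frame of case between -0.085 and 0.085 m and z of bird4 in the frame of case between -0.002 and 0.034 m and value of joint case_lid below 0.04 rad and height (world z) of case below 0.02 m), for 0.2 s.
3. the shut case lies flat in the drawer, which is still open, let go of by the fingers (x of bird0 in the frame of case between -0.034 and 0.034 m and y of bird0 in the frame of case between -0.085 and 0.085 m and z of bird0 in the frame of case between -0.002 and 0.034 m and x of bird1 in the frame of case between -0.034 and 0.034 m and y of bird1 in the frame of case between -0.085 and 0.085 m and z of bird1 in the frame of case between -0.002 and 0.034 m and x of bird2 in the frame of case between -0.034 and 0.034 m and y of bird2 in the frame of case between -0.085 and 0.085 m and z of bird2 in the frame of case between -0.002 and 0.034 m and x of bird3 in the frame of case between -0.034 and 0.034 m and y of bird3 in the frame of case between -0.085 and 0.085 m and z of bird3 in the frame of case between -0.002 and 0.034 m and x of bird4 in the frame of case between -0.034 and 0.034 m and y of bird4 in the frame of case between -0.085 and 0.085 m and z of bird4 in the frame of case between -0.002 and 0.034 m and value of joint case_lid below 0.04 rad and x of case in the frame of drawer_floor between -0.08 and 0.08 m and y of case in the frame of drawer_floor between -0.06 and 0.06 m and z of case in the frame of drawer_floor between -0.005 and 0.012 m and angle between case's own z axis and vertical below 0.12 rad and value of joint cabinet_drawer0 above 0.05 m and contact force between the fingers and case below 0.1 N), for 0.2 s.
At the end, for the whole second after the job is handed in: Every bird present is inside the case, the lid is shut past its catch (under 0.04 rad), the case lies flat (within 7 degrees) and right way up on the drawer's floor at rest, and the drawer is shut to within 6 mm (x of bird0 in the frame of case between -0.034 and 0.034 m and y of bird0 in the frame of case between -0.085 and 0.085 m and z of bird0 in the frame of case between -0.002 and 0.034 m and x of bird1 in the frame of case between -0.034 and 0.034 m and y of bird1 in the frame of case between -0.085 and 0.085 m and z of bird1 in the frame of case between -0.002 and 0.034 m and x of bird2 in the frame of case between -0.034 and 0.034 m and y of bird2 in the frame of case between -0.085 and 0.085 m and z of bird2 in the frame of case between -0.002 and 0.034 m and x of bird3 in the frame of case between -0.034 and 0.034 m and y of bird3 in the frame of case between -0.085 and 0.085 m and z of bird3 in the frame of case between -0.002 and 0.034 m and x of bird4 in the frame of case between -0.034 and 0.034 m and y of bird4 in the frame of case between -0.085 and 0.085 m and z of bird4 in the frame of case between -0.002 and 0.034 m and value of joint case_lid below 0.04 rad and x of case in the frame of drawer_floor between -0.08 and 0.08 m and y of case in the frame of drawer_floor between -0.06 and 0.06 m and z of case in the frame of drawer_floor between -0.005 and 0.012 m and angle between case's own z axis and vertical below 0.12 rad and value of joint cabinet_drawer0 below 0.006 m and linear speed of case below 0.02 m/s); the robot touches nothing.
It fails at once if another tool or jar on the bench is moved more than 4 cm (distance of any of ball_vise, hammer, graver, flux_jar, brush, spool, mandrel from where it was at the start of the episode above 0.04 m).
Of bird0, bird1, bird2, bird3, bird4 only 3 to 5 are there at a start; the rules pass over those that are not, and their reading is None.
At some moment in a run one of bird0, bird1, bird2, bird3, bird4 may be knocked a few centimetres aside while the robot is not near it.
Once in a run the grip may slacken for a moment while it holds something.
It also fails if it takes over 210 s, if anything falls off the work surface, if the arm or the gripper's body presses on something with over 40 N, if the wrist force passes 120 N, or if a joint passes its speed limit or range.

## Working session

There is one attempt and no reset: what is moved stays moved. The work goes in short steps, each a Python script; the robot and the scene stay as the last script left them, time stands still between calls to the robot, and variables do not carry over. Pictures are saved under pics/ and viewed, at most 14 in all, crops included, and the job is handed in when it is done.

```bash
ls; mkdir -p pics; cat > h.py <<'E'
import numpy as np, cv2
from scipy.spatial.transform import Rotation as R
from rig import bot
def rot(q): return R.from_quat([q[1],q[2],q[3],q[0]]).as_matrix()
def quat(M):
    q=R.from_matrix(M).as_quat(); return [q[3],q[0],q[1],q[2]]
def cam(name):
    s=bot.read_state(); c=bot.read_camera(name)
    if name=="wrist":
        T=np.eye(4);T[:3,:3]=rot(s["tool_rot"]);T[:3,3]=s["ee_pos"]
        P=T@np.array(c["mount"]);c["E"]=P[:3,3];c["A"]=P[:3,:3]
    else:
        c["E"]=np.array(c["eye"]);a=np.array(c["attitude"],float)
        c["A"]=rot(a) if a.size==4 else a.reshape(3,3)
    c["f"]=240/np.tan(np.radians(c["fovy"])/2)
    return c
def slopes(c,uv):
    uv=np.atleast_2d(np.asarray(uv,float)); d=(uv-[c["cx"],c["cy"]])/c["f"]; s=d.copy()
    for _ in range(20): s=d/(1+c["k1"]*(s**2).sum(1,keepdims=True))
    return s
def onplane(c,uv,z):
    s=slopes(c,uv); r=np.c_[s,np.ones(len(s))]@c["A"].T
    return c["E"]+r*((z-c["E"][2])/r[:,2])[:,None]
def bydepth(c,uv):
    uv=np.atleast_2d(uv).astype(int); s=slopes(c,uv); d=c["depth"][uv[:,1],uv[:,0]]
    return c["E"]+(np.c_[s,np.ones(len(s))]*d[:,None])@c["A"].T
def cloud(c):
    v,u=np.mgrid[:480,:640]; uv=np.c_[u.ravel(),v.ravel()]
    return bydepth(c,uv).reshape(480,640,3)
def down(yaw):  # tool z down, tool y (closing line) at angle yaw in world
    y=np.array([np.cos(yaw),np.sin(yaw),0]);z=np.array([0,0,-1.]);x=np.cross(y,z)
    return quat(np.c_[x,y,z])
E
python3 - <<'E'
from h import *
for n in ("top","scene"):
    c=cam(n);cv2.imwrite(f"pics/{n}0.png",c["image"]);print(n,c["E"],c["A"].round(2).tolist(),c["fovy"],c["k1"],c["cx"],c["cy"])
    np.savez(f"{n}0.npz",**{k:c[k] for k in("image","depth","E","A","f","cx","cy","k1")})
s=bot.read_state();print(s["clock"],s["tool_rot"],s["grip_width"])
E
```

```text
pics
top [ 313.89214745  -70.51083856 1454.3652374 ] [[0.0, -0.99, 0.14], [-1.0, -0.0, -0.0], [0.0, -0.14, -0.99]] 50.40543388663918 -0.07322718678125555 317.61850876598675 244.27803046639505
scene [1205.65973742 -890.88262874 1063.25228635] [[0.77, 0.41, -0.48], [0.63, -0.52, 0.57], [-0.01, -0.74, -0.67]] 48.140575530589494 0.04449300850895274 329.109020386971 234.51497570024574
0.1 [-1.14961051e-04  1.69564973e-01  9.85518877e-01 -5.00748480e-04] 85.55997297116659
```

View pics/top0.png

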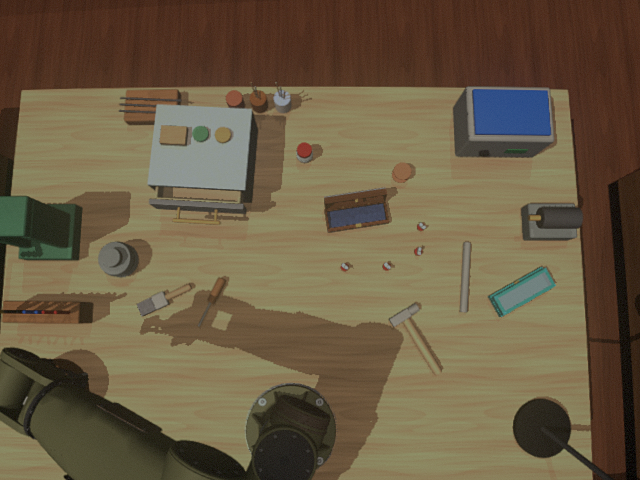

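View pics/scene0.png

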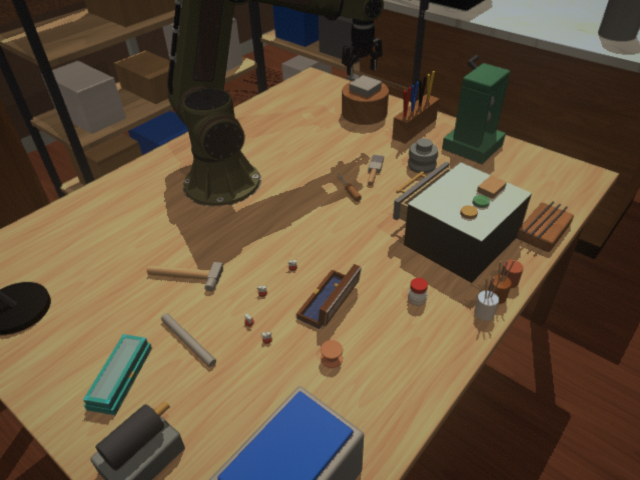

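The top view shows four birds at about (421,226), (419,251), (387,266) and (345,267). The dark case with the blue lining is at (357,212), with its lid leaning back to the top of the picture. The cabinet is at (203,150), and its handle at (197,220). Look-alikes are the turquoise case at (522,291), which I reject, and these red items, which aren't birds: the jar cap (304,150), the spool (402,172) and the pots (235,98).

```bash
python3 - <<'E'
from h import *
im={}
for n in ("top","scene"):
    c=dict(np.load(f"{n}0.npz")); X=cloud(c); im[n]=c
    hsv=cv2.cvtColor(c["image"],cv2.COLOR_BGR2HSV)
    # red blobs
    red=(((hsv[...,0]<6)|(hsv[...,0]>172))&(hsv[...,1]>130)&(hsv[...,2]>70)).astype(np.uint8)
    k,l,st,ce=cv2.connectedComponentsWithStats(red)
    for i in range(1,k):
        if st[i,4]>5: print(n,"red",ce[i].round(1),st[i,4],onplane(c,ce[i],5)[0].round(0),bydepth(c,ce[i])[0].round(0))
    if n=="top":
        print("bench z",np.median(X[300:340,250:380,2]))
        for u,v in[(421,226),(419,251),(387,266),(345,267)]:
            P=X[v-14:v+14,u-14:u+14].reshape(-1,3);P=P[(P[:,2]>4)&(P[:,2]<40)]
            print("bird",(u,v),len(P),P.mean(0).round(0),P.max(0).round(0),P.min(0).round(0))
        big=cv2.resize(c["image"][80:240,130:440],None,fx=2.5,fy=2.5,interpolation=cv2.INTER_CUBIC)
        cv2.imwrite("pics/crop0.png",big)
        blue=((hsv[...,0]>105)&(hsv[...,0]<130)&(hsv[...,1]>70)).astype(np.uint8);blue[:,:320]=0;blue[:,400:]=0;blue[:170]=0;blue[240:]=0
        p=np.argwhere(blue)[:,::-1];r=cv2.minAreaRect(p.astype(np.float32));b=cv2.boxPoints(r)
        print("blue",len(p),b.tolist(),onplane(c,b,5).round(0).tolist())
        reg=X[170:245,315:400].reshape(-1,3)
        for lo,hi in((14,26),(50,140)):
            q=reg[(reg[:,2]>lo)&(reg[:,2]<hi)][:,:2]
            if len(q)>9: r=cv2.minAreaRect(q.astype(np.float32));print("case",lo,len(q),r)
        reg=X[90:230,140:265].reshape(-1,3)
        for lo,hi in((143,156),(100,118),(128,143),(70,86)):
            q=reg[(reg[:,2]>lo)&(reg[:,2]<hi)][:,:2]
            if len(q)>9: r=cv2.minAreaRect(q.astype(np.float32));print("cab",lo,len(q),r,cv2.boxPoints(r).round(0).tolist())
E
```

```text
top red [303.9 149.6] 158 [799. -34.   5.] [782. -33.  62.]
top red [419.1 227.9] 9 [ 565. -369.    5.] [ 567. -368.    6.]
top red [415.5 251. ] 10 [ 498. -356.    5.] [ 497. -354.    8.]
top red [342.8 268.5] 6 [ 447. -147.    5.] [ 448. -144.   10.]
top red [384.8 267.9] 9 [ 449. -267.    5.] [ 451. -265.    6.]
top red [ 42.7 311.8] 11 [320. 717.   5.] [321. 617. 192.]
top red [ 54.8 312. ] 10 [320. 680.   5.] [319. 584. 195.]
bench z -0.7796787463161081
bird (421, 226) 89 [ 569. -374.   13.] [ 609. -337.   31.] [ 532. -413.    4.]
bird (419, 251) 102 [ 499. -365.   12.] [ 538. -326.   33.] [ 460. -405.    4.]
bird (387, 266) 109 [ 454. -273.   11.] [ 495. -233.   30.] [ 417. -311.    4.]
bird (345, 267) 94 [ 452. -151.   12.] [ 492. -113.   30.] [ 414. -190.    4.]
blue 10 [[333.06329345703125, 224.2800750732422], [335.0, 211.00001525878906], [383.0, 218.00001525878906], [381.06329345703125, 231.2800750732422]] [[575.0, -120.0, 5.0], [614.0, -125.0, 5.0], [594.0, -264.0, 5.0], [555.0, -258.0, 5.0]]
case 14 703 ((605.3617553710938, -184.76028442382812), (82.41796875, 178.19027709
[... 598 characters left out ...]
5478210449219) [[581.0, 124.0], [928.0, 87.0], [956.0, 344.0], [608.0, 381.0]]
cab 70 996 ((776.04296875, 232.22946166992188), (253.28717041015625, 363.0120849609375), 84.47369384765625) [[583.0, 124.0], [945.0, 89.0], [969.0, 341.0], [608.0, 376.0]]
scene red [408.1  94.6] 32 [160. 881.   5.] [321. 608. 171.]
scene red [404.3  91. ] 7 [130. 898.   5.] [316. 587. 188.]
scene red [292.5 267.2] 12 [ 455. -154.    5.] [ 457. -158.   10.]
scene red [418.7 284.9] 196 [763.   5.   5.] [783. -40.  60.]
scene red [262.5 293.2] 12 [ 457. -275.    5.] [ 459. -278.   10.]
scene red [247.4 323.1] 7 [ 498. -370.    5.] [ 499. -372.    9.]
scene red [267.2 340.1] 16 [ 573. -376.    5.] [ 574. -377.    7.]
```

View pics/crop0.png

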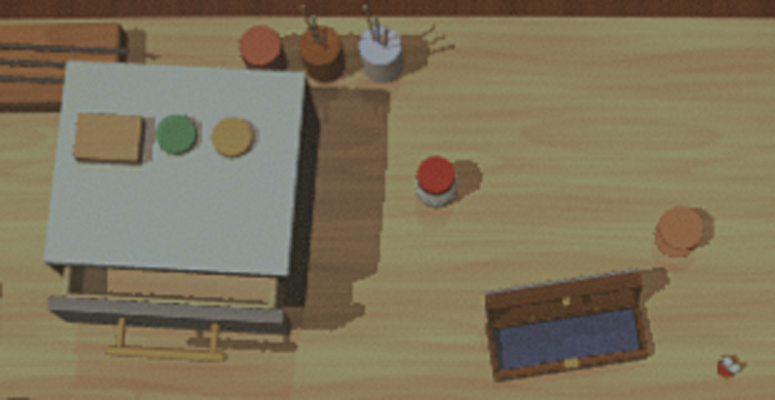

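The crop confirms the choice: a dark brown case with blue lining, lid leaning back, latch at the front. The drawer is about 40 mm ajar, and its brass handle is at about (197,220) in the full picture. Next I'll look from close by with the wrist camera.

```bash
python3 - <<'E'
from h import *
c=dict(np.load("top0.npz"))
print("cabtop",onplane(c,[(149,184.8),(245.2,190),(251.6,109),(157,105)],150).round(0).tolist())
print("handle",onplane(c,[(130+108/2.5,80+352/2.5),(130+222/2.5,80+357/2.5)],117).round(0).tolist())
tiles=[]
m0=None
for i,(p,yaw) in enumerate([((571,-374),0),((499,-366),0),((454,-274),0),((452,-152),0),((590,-187),0.155),((530,242),0)]):
    z=190 if i<4 else 300
    try: 
        if i==5: bot.move_to([450,0,350],down(1.57))
        bot.move_to([p[0]-(60 if i<4 else 90),p[1],z],down(1.57))
    except bot.MotionError as e: print(i,e); continue
    w=cam("wrist")
    if m0 is None: m0=1;print(np.array(w["mount"]).round(2).tolist(),w["fovy"])
    np.savez(f"w{i}.npz",**{k:w[k] for k in("image","depth","E","A","f","cx","cy","k1")})
    tiles.append(cv2.resize(w["image"],(266,200)))
cv2.imwrite("pics/m1.png",np.vstack([np.hstack(tiles[:3]),np.hstack(tiles[3:6])]))
print(bot.read_state()["clock"],bot.read_state()["ft_force"])
E
```

```text
cabtop [[655.0, 372.0, 150.0], [640.0, 116.0, 150.0], [865.0, 104.0, 150.0], [879.0, 362.0, 150.0]]
handle [[564.0, 312.0, 117.0], [559.0, 189.0, 117.0]]
[[0.0, -0.96, -0.29, 73.23], [1.0, 0.0, 0.0, 0.37], [-0.0, -0.29, 0.96, -124.45], [0.0, 0.0, 0.0, 1.0]] 66.26528803664884
7.6333 [-0.29615775 -0.52140766 -0.50341819]
```

View pics/m1.png

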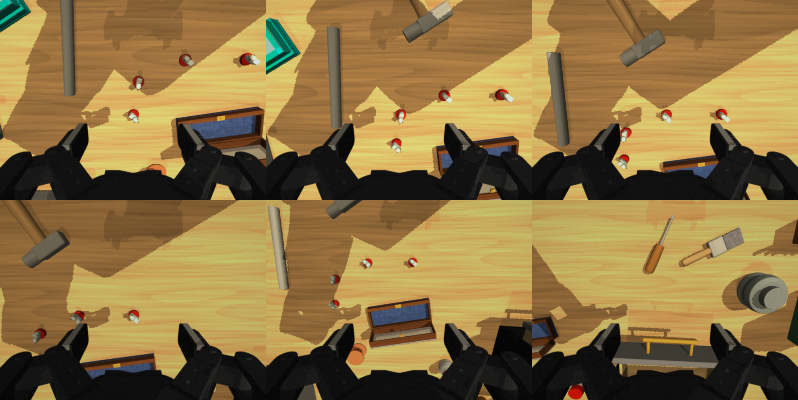

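The montage shows all four birds upright; their own frames have them near (133,115) at tile scale. The case is open at tile 5 (400,315) and the brass handle is at tile 6 (670,348). Now I'll compute positions.

```bash
python3 - <<'E'
from h import *
L=lambda i:dict(np.load(f"w{i}.npz"))
for i,p in enumerate([(571,-374),(499,-366),(454,-274),(452,-152)]):
    for j in (i,4):
        c=L(j);X=cloud(c);d=np.hypot(X[...,0]-p[0],X[...,1]-p[1])
        m=(d<28)&(X[...,2]>14)&(X[...,2]<34)&(c["depth"]>0)
        q=X[m]
        if len(q)<20: continue
        r=cv2.minAreaRect(q[:,:2].astype(np.float32)); b=cv2.boxPoints(r)
        e=b[1]-b[0];f=b[2]-b[1];l=e if np.hypot(*e)>np.hypot(*f) else f
        hsv=cv2.cvtColor(c["image"],cv2.COLOR_BGR2HSV)
        mr=(d<28)&((hsv[...,0]<8)|(hsv[...,0]>170))&(hsv[...,1]>120)&(X[...,2]>2)
        uv=np.argwhere(mr)[:,::-1]; ring=onplane(c,uv,6)[:,:2].astype(np.float32)
        (cc,rad)=cv2.minEnclosingCircle(ring)
        print(i,j,len(q),"ctr",np.round(r[0],1),"size",np.round(r[1],1),"long yaw",round(np.degrees(np.arctan2(l[1],l[0]))%180,1),"zmax",q[:,2].max().round(1),"| base",np.round(cc,1),round(rad,1))
c=L(4);X=cloud(c)
reg=(np.abs(X[...,0]-605)<75)&(np.abs(X[...,1]+185)<120)&(c["depth"]>0)
for lo,hi in((15,25),(4,25),(40,70),(66,90)):
    q=X[reg&(X[...,2]>lo)&(X[...,2]<hi)][:,:2]
    if len(q)>9:print("case",lo,hi,len(q),cv2.minAreaRect(q.astype(np.float32)))
print("zmax",np.percentile(X[reg][:,2],99.8))
c=L(5);X=cloud(c);hsv=cv2.cvtColor(c["image"],cv2.COLOR_BGR2HSV)
m=(X[...,2]>95)&(X[...,2]<125)&(hsv[...,1]>120)&(hsv[...,0]>12)&(hsv[...,0]<35)&(abs(X[...,0]-560)<40)&(abs(X[...,1]-250)<90)
q=X[m];print("handle",len(q),cv2.minAreaRect(q[:,:2].astype(np.float32)),np.percentile(q[:,2],[5,50,95]))
m=(abs(X[...,2]-139)<4)&(abs(X[...,0]-600)<40)&(abs(X[...,1]-250)<150)
q=X[m];print("plate",len(q),cv2.minAreaRect(q[:,:2].astype(np.float32)))
E
```

```text
0 0 364 ctr [ 570.1 -370.3] size [25.2 10.8] long yaw 42.2 zmax 30.0 | base [ 569.1 -372.1] 11.9
0 4 246 ctr [ 570.4 -370.4] size [25.9 10.6] long yaw 42.8 zmax 30.5 | base [ 568.4 -370.4] 10.9
1 1 327 ctr [ 498.5 -361.8] size [10.5 25.8] long yaw 168.4 zmax 29.7 | base [ 496.9 -361.9] 12.0
1 4 249 ctr [ 499.  -362.4] size [10.6 25.1] long yaw 168.2 zmax 30.2 | base [ 497.  -360.8] 11.3
2 2 367 ctr [ 452.  -271.4] size [25.1 11.5] long yaw 48.7 zmax 29.9 | base [ 453.4 -270.3] 11.7
2 4 234 ctr [ 452.6 -271.4] size [26.2 10.9] long yaw 46.1 zmax 30.3 | base [ 454.2 -270.2] 11.6
3 3 370 ctr [ 450.6 -151.3] size [25.8 10.2] long yaw 51.2 zmax 29.8 | base [ 451.2 -149.7] 11.4
3 4 204 ctr [ 451.2 -151.4] size [24.9 10.9] long yaw 49.9 zmax 29.7 | base [ 452.3 -150. ] 11.4
case 15 25 4704 ((606.1963500976562, -183.18812561035156), (83.68612670898438, 178.4188995361328), 9.22209644317627)
case 4 25 10262 ((606.1417236328125, -183.2296600341797), (83.70673370361328, 178.379638671875), 9.142936706542969)
case 40 70 938 ((639.85498046875, -177.77676391601562), (20.920639038085938, 173.68557739257812), 9.049919128417969)
case 66 90 3018 ((640.4845581054688, -177.85812377929688), (32.340545654296875, 174.10317993164062), 9.023093223571777)
zmax 79.14705770795797
handle 2011 ((577.8406372070312, 253.27383422851562), (129.99658203125, 41.91585159301758), 88.55535125732422) [112.28202989 116.54595327 118.68622485]
plate 3652 ((606.1961059570312, 242.2925262451172), (236.27862548828125, 16.698993682861328), 86.74890899658203)
```

```bash
cat >> h.py <<'E'
CASE=np.array([598.4,-184.4]); CY=np.radians(9.1)
def cpt(x,y): return CASE+[x*np.cos(CY)-y*np.sin(CY), x*np.sin(CY)+y*np.cos(CY)]
def best(yaw,p):   # the half-turn choice with the smaller wrist angle
    o=[]
    for y in (yaw,yaw+np.pi):
        j=bot.ik(p,down(y))
        if j is not None: o.append((abs(j[5]),y))
    return min(o)[1]
def findbird(p,rad=28):
    bot.move_to([p[0]-60,p[1],190],down(np.pi/2)); c=cam("wrist"); X=cloud(c)
    d=np.hypot(X[...,0]-p[0],X[...,1]-p[1])
    q=X[(d<rad)&(X[...,2]>14)&(X[...,2]<34)&(c["depth"]>0)][:,:2].astype(np.float32)
    if len(q)<100: cv2.imwrite("pics/lost.png",c["image"]); return None
    r=cv2.minAreaRect(q); b=cv2.boxPoints(r); e,f=b[1]-b[0],b[2]-b[1]
    l=e if np.hypot(*e)>np.hypot(*f) else f
    return np.array(r[0]),np.arctan2(l[1],l[0]),sorted(r[1])
def pack(p,slot):
    f=findbird(p)
    if f is None or f[2][1]>30: print("lost",p,f); return False
    c,a,sz=f; print("at",c.round(1),np.degrees(a).round(0),np.round(sz,1))
    y=best(a+np.pi/2,[*c,100]); bot.move_gripper(40,40)
    bot.move_to([*c,100],down(y)); bot.servo_line([*c,29],speed=100,until_force=8)
    bot.move_gripper(0,40); s=bot.read_state(); print("grip",s["grip_width"],s["grip_force"],s["ee_pos"].round(1) if hasattr(s["ee_pos"],"round") else s["ee_pos"])
    bot.servo_line([*c,130],speed=150)
    t=cpt(-2,slot); y=best(CY+np.pi/2,[*t,150]); bot.move_to([*t,140],down(y))
    w=bot.read_state()["grip_width"]; print("held",w)
    if w<6: return False
    bot.servo_line([*t,36],speed=90,until_force=6); print("placed z",bot.read_state()["ee_pos"][2])
    bot.move_gripper(24); bot.servo_line([*t,150],speed=150); return True
E
python3 - <<'E'
from h import *
bot.move_to([450,0,300],down(1.57))
print(pack((451,-151),60),bot.read_state()["clock"])
t=CASE; bot.move_to([t[0]-90,t[1],260],down(1.57));w=cam("wrist");cv2.imwrite("pics/p1.png",w["image"])
E
```

```text
at [ 451.  -151.1] 51.0 [10.5 24.4]
grip 8.848867811977948 41.39551520347595 [ 451.3 -151.2   29.6]
held 8.979099310779
placed z 36.64166245659114
True 17.3417
```

View pics/p1.png

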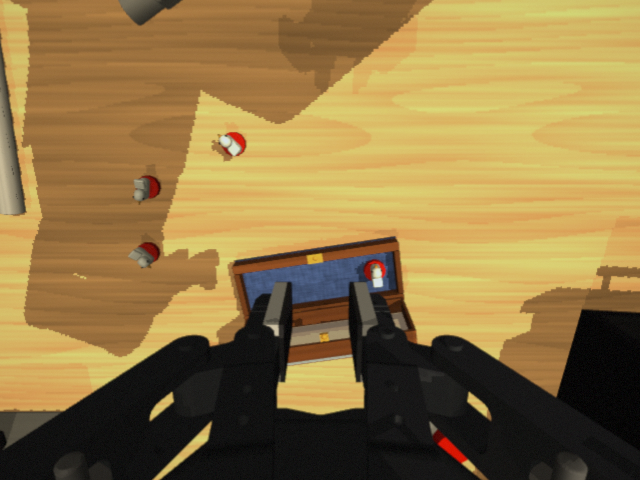

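The first bird stands in the case at (375,272). The other three are unchanged at (232,143), (147,188) and (147,254). I'll continue with those.

```bash
python3 - <<'E'
from h import *
for p,s in(((452,-271),20),((498.7,-362),-20),((570.2,-370.3),-60)):
    if not pack(p,s): break
t=CASE; bot.move_to([t[0]-90,t[1],260],down(1.57));w=cam("wrist");cv2.imwrite("pics/p2.png",w["image"])
print(bot.read_state()["clock"])
E
```

```text
at [ 452.3 -271. ] 45.0 [10.9 24.6]
grip 8.863848121492326 41.596505641937256 [ 452.6 -271.2   29.6]
held 8.980378641051434
placed z 36.65056855197302
at [ 498.6 -362. ] -9.0 [10.6 25.8]
grip 8.824861549162538 41.92098140716553 [ 498.9 -362.2   29.7]
held 9.010216625265343
placed z 36.6693625955514
at [ 570.2 -370.4] 45.0 [10.7 25. ]
grip 8.765359966693557 41.807910203933716 [ 570.5 -370.6   29.8]
held 8.924209784060277
placed z 36.72092248799602
53.0833
```

View pics/p2.png

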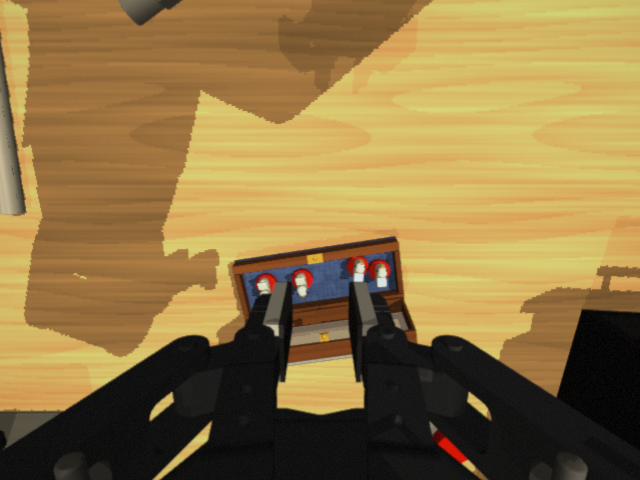

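All four birds now stand in the case, at (265,284), (303,281), (358,267) and (380,272). Next I'll close the lid.

```bash
python3 - <<'E'
from h import *
bot.move_gripper(0,40)
P=lambda x,z:[*cpt(x,0),z+bot.tip_reach]
y=best(CY+np.pi/2,P(95,120))
bot.move_to(P(95,140),down(y)); print(bot.tip_reach,"dn",bot.servo_line(P(95,62),speed=120,until_force=8))
print("sweep",bot.servo_line(P(-8,62),speed=60,until_force=8),bot.read_state()["ee_pos"],bot.read_state()["ft_force"])
bot.servo_line(P(-20,75),speed=80)
s0=bot.read_state()["ft_force"]
print("press",bot.servo_line(P(-20,39),speed=20,until_force=28)); s=bot.read_state();print(s["ee_pos"],np.array(s["ft_force"])-s0)
bot.dwell(.3);bot.servo_line(P(-20,140),speed=120)
t=CASE; bot.move_to([t[0]-120,t[1],260],down(1.57));w=cam("wrist");cv2.imwrite("pics/p3.png",w["image"])
X=cloud(w);d=np.hypot(X[...,0]-t[0],X[...,1]-t[1]);q=X[(d<130)&(X[...,2]>32)&(X[...,2]<90)]
print("lid z",np.percentile(q[:,2],[2,50,98]),cv2.minAreaRect(q[:,:2].astype(np.float32)))
q=X[(d<130)&(X[...,2]>10)&(X[...,2]<25)];print(cv2.minAreaRect(q[:,:2].astype(np.float32)))
print(bot.read_state()["clock"])
E
```

```text
19.0 dn False
sweep False [ 590.60958902 -185.64054783   80.98039847] [-0.27258287  0.22289053  0.33441183]
press True
[ 578.47705622 -187.64926467   60.04289319] [-3.10230564  1.23062475  8.19689018]
lid z [33.58207235 42.09348912 43.76381521] ((599.3052368164062, -184.4922637939453), (59.88724899291992, 174.5521240234375), 9.235787391662598)
((568.7427368164062, -189.422607421875), (8.642996788024902, 177.62722778320312), 8.624615669250488)
64.7083
```

View pics/p3.png

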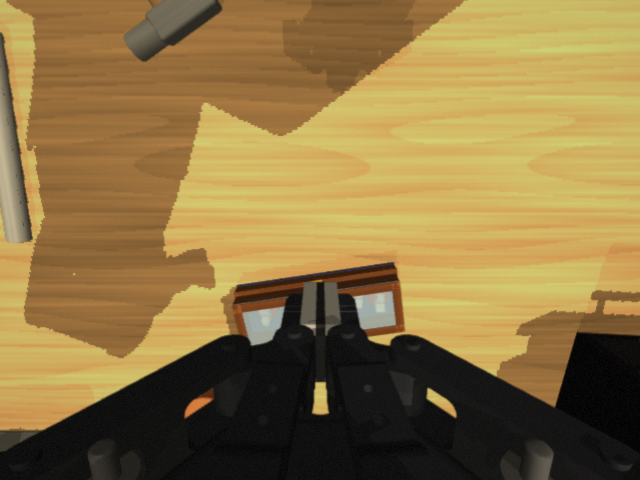

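The press ended with the tip at 41 mm. The lid is level at about 42 mm, with its edges at (240,290)–(400,270), so the catch has snapped. Now the drawer.

```bash
cat >> h.py <<'E'
KY=np.radians(-3.25); KX=np.array([np.cos(KY),np.sin(KY)]); KN=np.array([-np.sin(KY),np.cos(KY)])
H0=np.array([562.3,245.])
def drawer():   # front plate's top edge seen from above -> centre
    c=cam("wrist");X=cloud(c);hsv=cv2.cvtColor(c["image"],cv2.COLOR_BGR2HSV)
    q=X[(abs(X[...,2]-139)<5)&(hsv[...,1]<90)&(X[...,0]<640)&(abs(X[...,1]-245)<170)]
    return c,cv2.minAreaRect(q[:,:2].astype(np.float32)) if len(q)>50 else None
E
python3 - <<'E'
from h import *
bot.move_to([450,0,320],down(np.pi/2)); bot.move_gripper(24,40)
y=best(KY,[*H0,180]); bot.move_to([*H0,190],down(y))
print("dn",bot.servo_line([*H0,113],speed=60,until_force=8),bot.read_state()["ee_pos"])
bot.move_gripper(0,40);s=bot.read_state();print("grip",s["grip_width"],s["ee_pos"])
print("pull",bot.servo_line([*(np.array(s["ee_pos"][:2])-136*KX),113],speed=70,until_force=15)); s=bot.read_state();print(s["ee_pos"],s["ft_force"],s["grip_width"])
bot.move_gripper(24);p=np.array(s["ee_pos"]);bot.servo_line([*p[:2],230],speed=120)
q=p[:2]-10*KX; bot.move_to([q[0]-20,q[1],330],down(np.pi/2))
c,r=drawer();print(r,bot.read_state()["clock"]);cv2.imwrite("pics/p4.png",c["image"])
E
```

```text
dn False [562.47467224 245.07940785 113.41230392]
grip 9.292836312306163 [562.53245466 245.04375622 113.49958153]
pull True
[433.15955784 252.79919059 113.49859147] [4.71931157 0.45632167 0.56213291] 9.397479928926169
((553.824462890625, 256.46136474609375), (251.8555908203125, 179.2648468017578), 88.33938598632812) 73.95
```

View pics/p4.png

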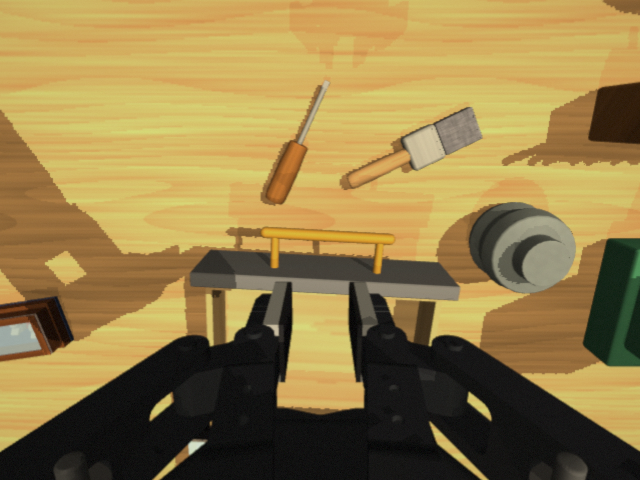

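The drawer is at its stop: the bar is at (263,232)–(393,239) in the picture and the hand ended at x=433 mm. Its floor centre should be near (588,243). Now I'll move the case.

```bash
python3 - <<'E'
from h import *
c=np.array([599,-184.5]); bot.move_to([470,0,320],down(np.pi/2)); bot.move_gripper(85,90)
y=best(CY,[*c,150]); bot.move_to([*c,150],down(y))
print("dn",bot.servo_line([*c,15],speed=70,until_force=8),bot.read_state()["ee_pos"])
bot.move_gripper(60,90);s=bot.read_state();print("grip",s["grip_width"],s["grip_force"],s["ee_pos"],s["ft_force"])
bot.servo_line([*c,60],speed=40);bot.dwell(.3);s=bot.read_state();print("lift",s["grip_width"],s["grip_force"],s["ft_force"])
bot.servo_line([*c,230],speed=80); s=bot.read_state();print("up",s["grip_width"],s["ft_force"],s["moment"],s["clock"])
w=cam("scene");cv2.imwrite("pics/p5.png",w["image"][150:450,150:550])
E
```

```text
dn False [ 599.14369705 -184.54924997   15.30928031]
grip 65.99891474188867 102.83167786896229 [ 599.52546703 -184.62589033   16.0454921 ] [-0.70136768  0.97879422  7.95192616]
lift 65.98902882496898 101.87250226736069 [ 0.44884371 -0.33045342 -9.12993552]
up 65.93572559680474 [-1.51664843e-01  6.25362748e-03 -9.07011749e+00] [-0.01212774  0.01518798 -0.02351949] 82.925
```

View pics/p5.png

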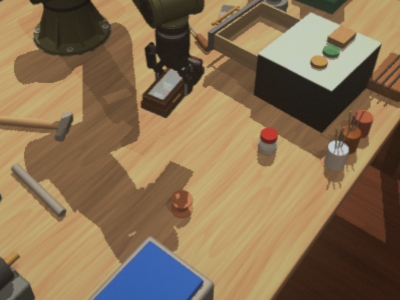

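The case is held level, at (165,90) in the crop, and the open drawer is clear. Moving it over.

```bash
python3 - <<'E'
from h import *
t=np.array([477,249.6])+(111.5-22)*KX; print(t)
s=bot.read_state(); M=rot(s["tool_rot"]); y0=np.arctan2(M[1,1],M[0,1]); y=y0-CY+KY
bot.servo_line([530,30,235],down(y),speed=120)
bot.servo_line([*t,235],speed=120); s=bot.read_state();print("over",s["grip_width"],s["ft_force"],s["moment"],s["ee_pos"])
bot.servo_line([*t,150],speed=80)
print("dn",bot.servo_line([*t,95],speed=40,until_force=5)); s=bot.read_state();print(s["ee_pos"],s["ft_force"],s["grip_width"],s["clock"])
E
```

```text
[566.35605451 244.52599551]
over 65.89223660438343 [-0.5987628  -1.10239268 -9.06948783] [ 0.01329042 -0.02702799 -0.02055452] [566.40908311 244.07255478 235.09674632]
dn False
[566.49442628 244.54008115  95.30038938] [ 0.8117648   1.01219343 -8.35206377] 65.90725974580094 89.7
```

```bash
python3 - <<'E'
from h import *
s=bot.read_state();p=np.array(s["ee_pos"])[:2]
print(bot.servo_line([*p,92],speed=10,until_force=5),bot.read_state()["ee_pos"])
bot.move_gripper(84);bot.dwell(.2);s=bot.read_state();print(s["ft_force"],s["grip_width"])
bot.servo_line([*p,250],speed=70)
bot.dwell(.3);bot.move_to([430,150,330],down(np.pi/2))
w=cam("top");X=cloud(w);q=X[(X[...,2]>112)&(X[...,2]<127)&(abs(X[...,0]-566)<45)&(abs(X[...,1]-244)<110)]
print(len(q),np.percentile(q[:,2],[5,50,95]),cv2.minAreaRect(q[:,:2].astype(np.float32)),bot.read_state()["clock"])
cv2.imwrite("pics/p6.png",cv2.resize(w["image"][80:300,100:400],None,fx=2.5,fy=2.5))
E
```

```text
True [566.75365962 244.57977502  94.018885  ]
[-0.32372204  0.39386847  0.49774318] 84.46412200488787
1256 [114.21036506 118.70580326 123.59701701] ((573.4674072265625, 232.98388671875), (192.8764190673828, 87.10021209716797), 86.3808364868164) 94.75
```

View pics/p6.png

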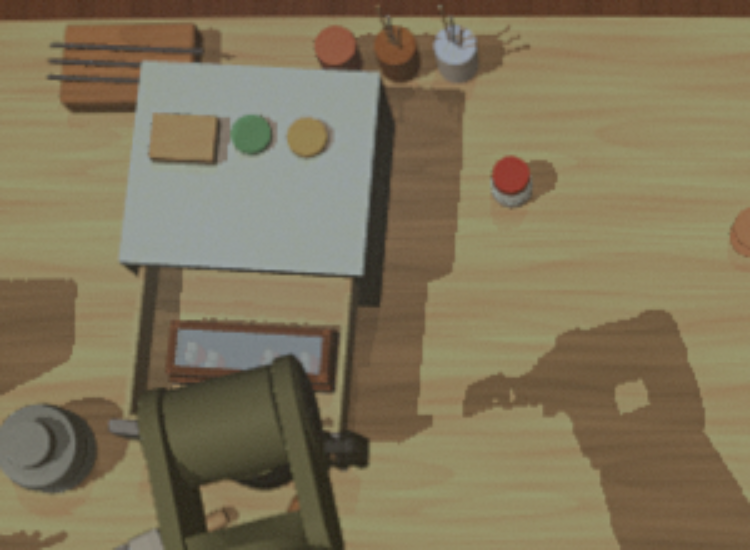

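The case lies flat in the drawer, at (253,355) in the crop, with its lid top at 119 mm as expected. Now I'll slide the drawer home.

```bash
python3 - <<'E'
from h import *
h=np.array([433.2,252.8]); bot.move_gripper(24,40)
y=best(KY,[*h,200]); bot.move_to([*h,200],down(y))
print("dn",bot.servo_line([*h,113],speed=60,until_force=8)); bot.move_gripper(0,40); print(bot.read_state()["grip_width"])
print("push",bot.servo_line([*(h+150*KX),113],speed=60,until_force=15))
print("home",bot.servo_line([*(h+172*KX),113],speed=30,until_force=22)); s=bot.read_state()
p=np.array(s["ee_pos"]);print(p,"travel",(p[:2]-h)@KX,s["ft_force"])
bot.move_gripper(24);bot.dwell(.2);bot.servo_line([*p[:2],230],speed=100)
bot.move_to([*(p[:2]-[60,0]),300],down(np.pi/2)); c=cam("wrist");cv2.imwrite("pics/p7.png",c["image"]);X=cloud(c);hsv=cv2.cvtColor(c["image"],cv2.COLOR_BGR2HSV)
m=(abs(X[...,2]-115)<10)&(hsv[...,1]>120)&(hsv[...,0]>12)&(hsv[...,0]<35)&(c["depth"]>0)
q=X[m][:,:2];print("handle front, along KX:",np.percentile((q-h)@KX,[1,10,50]),bot.read_state()["clock"])
E
```

```text
dn False
9.75849935362091
push False
home True
[598.58285101 242.99338556 113.22490596] travel 165.67282520662286 [-6.12775931 -0.98167786  8.22880439]
handle front, along KX: [159.16028591 159.74943828 163.26671951] 105.3333
```

View pics/p7.png

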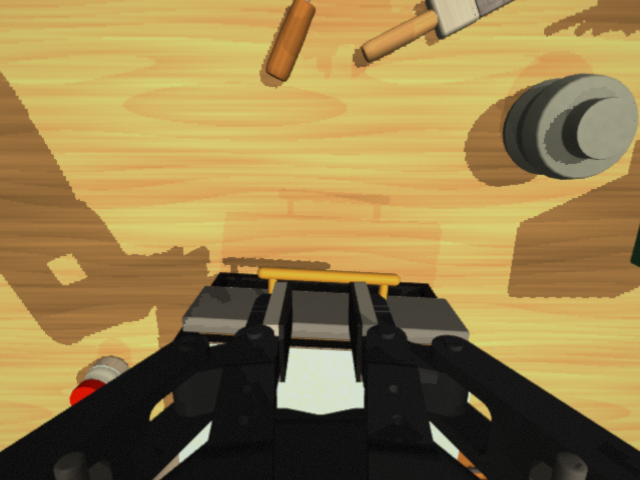

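The drawer plate is flush with the cabinet, around (325,320). The bar has travelled 165 mm, the full stroke. Handing in.

```bash
python3 -c "
from h import *
bot.dwell(.5);print(bot.finish_job())"
```

```text
the job is handed in; nothing more can be done
None
```

I packed all four birds in the case, snapped its lid shut, laid it flat in the drawer, slid the drawer home through its full 165 mm, and handed the job in at about 106 s; no verdict came back.

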